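# Close the reagent box

### The arm

A 6-joint arm with a two-finger parallel gripper is mounted at the origin on the work surface. World frame = base frame: x ahead of the robot, y to its left, z up, the work surface at z = 0. Lengths are in m, angles in rad, forces in N, time in s.
With the tool pointing down it reaches from about 0.375 to 0.925 m from the base axis. Payload 5.7 kg.
Tool frame: the origin (TCP) lies on the centre line of the jaws, within the pads' length; the fingertips stand 19 mm ahead of it and the grasp point (between the pads) is the TCP; z points along the fingers, y is the direction in which the jaws open and shut (so a half turn about z gives the same grasp; the last joint's range is limited). The gripper opens to 85 mm and grips with 20 to 120 N. Pads are 22 mm wide; open, the fingers measure 114 mm over their backs; the gripper's body (76 mm by 85 mm) begins 54 mm behind the grasp point. The pads swing forward as they close: fully open they stand 13 mm farther back than shut.
Start: joints at [-1.239, 0.359, 1.51, -0, 1.272, -0.115], TCP at [0.259, -0.541, 0.25] pointing down, gripper open.
Joint ranges: [-2.97, 2.97], [-1.01, 2.36], [0.21, 2.38], [-0.96, 4.11], [0.2, 2.71], [-2.98, 2.98]. Speed limits (rad/s): [2.39, 2.39, 3.14, 3.14, 3.14, 3.14].

### API

Orientations are given as a unit quaternion [w, x, y, z].
In Python, from station import manip gives the robot as it stands. The module is installed in compiled form; this text tells all that it offers.
- The arm moves only by the tool send_rows, never from a script. Its argument "steps" is text: rows parted by semicolons, each of 7 numbers parted by spaces: the opening, from 0 (shut) to 1 (fully open), then the shift along the tool's x, y, z in cm, then the turn, a rotation vector about the tool's x, y, z in degrees. A call has 1 to 8 rows; each row is the pose to reach, as a shift and turn from the pose measured when the call began, along the tool's axes at that moment; what a row does not reach only later rows make up. A row lasts 1/10 s, in which the tool goes at most 50 mm and 8.59 degrees, less where a joint would pass 70% of its speed; a pose out of reach is approached as far as the arm can. A call with a gripper value outside its range is refused whole. The fingers move at their own pace and stop on an object; the grip force is fixed at half the most. Time passes only in rows, so rows that repeat a pose let the fingers close. It gives the time, the measured TCP pose, the force and the opening at its end, in the units of the state.
- manip.observe(): the state, without advancing time (a new reading comes with each control period).
- manip.read_camera(name): name is "scene" or "top"; returns the picture (400x640x3 uint8, blue, green, red); there is no depth.
- manip.camera_model(name): a dict with "K" (3x3 intrinsics, pixels), "view" (4x4, takes a point from world to camera coordinates). Camera axes: x right, y down, z forward; pixel columns grow to the right and rows downward; lengths in m; the calibration is good to about 2 mm. A picture is of the moment at which its call begins. camera_model takes no time and is no camera call.
- manip.close_job(): hands the job in, once; it reports no verdict.
Trained networks look in the newest picture that a camera, given by its name, has taken for a name from the list of things; names that differ only in an ending like _2 or _b are one class to them, and where a whole thing is asked for, a point or a joint stands for the part that bears it (a point fixed in the world has none). Each returns a list of dicts, best first, with "score" (0 to 1); they miss things now and then, are a little off and sometimes report something else, mostly with a low value. They report only what shows in the picture. A call takes as long as a camera call. They do not tell look-alikes from the thing itself.
- manip.boxes_of(thing, camera): "box" ([centre column, centre row, width, height] in pixels, round what is visible of it).
- manip.landmark_of(thing, camera): "point" ([row, column] in pixels: a listed point, or the origin of a listed thing).
The state is a dict: "time": time; "qpos": joint angles; "joint_vel": joint speeds; "joint_torque": joint torques, N m; "ee_pos": TCP position; "ee_rot": TCP orientation; "contact_force": force on the tool from outside, world axes, zero at the start; "wrist_torque": the same for the moment, N m; "finger_gap": opening from 0.0 (shut) to 1.0 (fully open).
Only numpy, scipy, OpenCV 4.12 (cv2) and the standard library are available. Lean on these libraries where they do the work, as an engineer would, in place of code of your own. Each camera call takes 0.05 s, during which the arm holds its last target. There are 200 camera calls.

### The job

The lid of the reagent box cannot seat because one of the four bottles in it stands far above the fill line. Take that tall bottle out and stand it upright in the low open tray, then put the big lid on the box so that it sits fully home, flat on the rim all round, and let go.

Things in the scene. Friction and masses are not known exactly. Their poses are not given: they have to be found in the camera images.
- box_mouth (a point): White open box fixed to the bench: outside 168 (x) x 128 (y) x 60 mm high, walls 4, floor 5 mm; dark fill line 50 mm up. Point: centre of the mouth, level with the rim; z up. Upright bottles stand in its quarters, 40 mm (x) and 30 mm (y) off centre: the tall one and three short ones (30 mm diameter, 40 mm tall, below the line, they can stay).
- bottle_center (a point): The tall bottle, brown glass, 110 mm tall, upright in any quarter of the box. Body 36 mm in diameter to 74 mm above its foot, shoulder to 82 mm, then a black cap 28 mm in diameter, 28 mm high. Point: on the axis half-way up, 55 mm above the foot; z up. Its cap, 27 to 55 mm above the point, can be gripped from above, clear of the box. 77 to 150 g.
- lid_grip (a point): Big white lid, right way up on the bench left or right of the box: plate 192 (x) x 152 (y) x 4 mm; under it a central plug 136 x 96 x 10 mm deep (12 mm to spare in the mouth); on top a grip bar 70 long (x), 18 thick (y), 36 mm high. Point: in the bar, 24 mm above the plate's top, 28 above its underside, 38 above the bench now; z up. Fits either way round. 110 to 220 g. Not the small lid.
- tray: Low open grey plastic tray, 120 x 120 mm outside and 12 mm high, walls and floor 4 mm thick, fixed to the bench on the other side of the box from the lid. Origin at the centre of its underside, on the bench; z up.
Things that resemble listed ones, but are neither listed nor needed, are in the scene too. Of the things like the tray, leave any that is orange; of the rest the larger one is meant.

How it is judged:
By the outcome, as a careful person would: the job done as asked, in the order asked, and still so for the second after the job is handed in, with the robot touching nothing.
It also fails if it takes over 64 s, if anything falls off the work surface, if the arm or the gripper's body presses on something with over 40 N, if the wrist force passes 120 N, or if a joint passes its speed limit or range.

## Working session

There is one attempt and no reset: what is moved stays moved. The work goes in short steps, Python scripts to look and compute and a tool call to move; the robot and the scene stay as the last step left them, time stands still between calls to the robot, and variables do not carry over. Pictures are saved under pics/ and viewed, about 8 in all and at most 12, crops included, and the job is handed in when it is done.

Besides the shell and the picture viewer there is one more tool, called after "Request:" as name(argument=value, ...) on one line, values as JSON. send_rows: Moves the arm, as the interface text tells. Its arguments: {"type":"object","properties":{"steps":{"type":"string"}},"required":["steps"]}

```bash
mkdir -p pics
cat > h.py <<'E'
import numpy as np, cv2
from station import manip
def ray(cam,row,col,z):
    m=manip.camera_model(cam);K=np.array(m["K"]);V=np.array(m["view"])
    R=V[:3,:3];t=V[:3,3];c=-R.T@t
    d=R.T@np.linalg.inv(K)@[col,row,1]
    return c+d*(z-c[2])/d[2]
def proj(cam,p):
    m=manip.camera_model(cam);K=np.array(m["K"]);V=np.array(m["view"])
    q=K@(V[:3,:3]@np.array(p)+V[:3,3]);return q[:2]/q[2]   # col,row
E
python3 - <<'E'
from h import *
np.set_printoptions(precision=3,suppress=True)
for c in("top","scene"):
    im=manip.read_camera(c);cv2.imwrite(f"pics/{c}0.png",im)
    V=np.array(manip.camera_model(c)["view"]);print(c,"pos",-V[:3,:3].T@V[:3,3])
    for n,z in(("box_mouth",.06),("bottle_center",.06),("lid_grip",.038),("tray",0)):
        for d in manip.landmark_of(n,c)[:5]:
            r,k=d["point"];print(n,round(d["score"],2),"row %.0f col %.0f"%(r,k),ray(c,r,k,z))
s=manip.observe();print(s["ee_pos"],s["ee_rot"],s["time"])
E
```

```text
top pos [0.412 0.038 0.979]
box_mouth 0.94 row 166 col 354 [ 0.563 -0.044  0.06 ]
bottle_center 0.75 row 182 col 362 [ 0.526 -0.063  0.06 ]
lid_grip 0.82 row 195 col 479 [ 0.489 -0.334  0.038]
tray 0.66 row 240 col 152 [0.408 0.439 0.   ]
tray 0.62 row 203 col 221 [0.493 0.272 0.   ]
tray 0.61 row 270 col 231 [0.332 0.251 0.   ]
scene pos [ 1.004 -0.477  0.575]
box_mouth 0.87 row 238 col 328 [ 0.557 -0.038  0.06 ]
lid_grip 0.97 row 301 col 191 [ 0.48  -0.331  0.038]
tray 0.87 row 192 col 386 [0.485 0.277 0.   ]
tray 0.84 row 164 col 398 [0.41  0.447 0.   ]
tray 0.72 row 177 col 339 [0.321 0.251 0.   ]
[ 0.259 -0.541  0.25 ] [-0.     0.975  0.222 -0.   ] 0.5
```

View pics/top0.png

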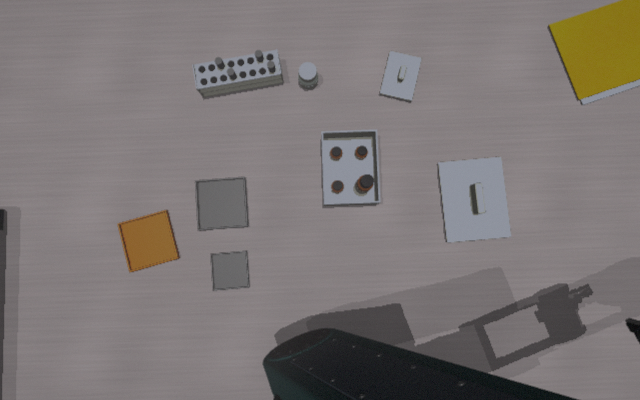

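View pics/scene0.png

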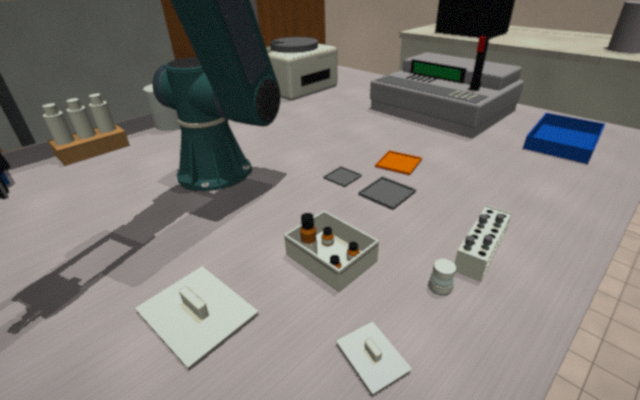

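The top view shows:
- Large grey tray at (row 203, col 221), with a small grey tray at (270, 231) and an orange one at (240, 150).
- Box at (167, 351), with the tall bottle's cap at about (183, 366).
- Big lid at (199, 475) and small lid at (76, 400).
- The other bottle-like things are the three short bottles in the box, (153, 336), (152, 361) and (187, 337), and a white jar at (76, 308).

I choose the tall brown bottle, the big lid and the larger grey tray.

Run:
```python
from h import *
np.set_printoptions(precision=3,suppress=True)
im=cv2.imread("pics/top0.png");hsv=cv2.cvtColor(im,cv2.COLOR_BGR2HSV)
def show(n,r,z):
    cs=np.array([ray("top",y,x,z)[:2] for x,y in cv2.boxPoints(r)]);e=cs[1]-cs[0];f=cs[2]-cs[1]
    print(n,"c",cs.mean(0),"sizes",np.linalg.norm(e),np.linalg.norm(f),"yaw",np.degrees(np.arctan2(e[1],e[0])))
for n,seed,z,lo in (("lid",(455,200),.014,8),("tray",(221,203),.008,8),("bar",(476,200),.05,4)):
    m=np.zeros((402,642),np.uint8)
    cv2.floodFill(im.copy(),m,seed,0,(lo,)*3,(lo,)*3,4|cv2.FLOODFILL_MASK_ONLY|cv2.FLOODFILL_FIXED_RANGE|(255<<8))
    c=max(cv2.findContours(m[1:-1,1:-1],0,2)[0],key=cv2.contourArea);show(n,cv2.minAreaRect(c),z)
for k in(range(-1,0)):
    for rc in((183,366),(187,337),(153,336),(152,361)): print(rc,ray("top",*rc,.115 if rc[1]==366 else .045))
a=cv2.resize(im[120:215,305:395],None,fx=6,fy=6,interpolation=2)
b=cv2.resize(cv2.imread("pics/scene0.png")[205:290,275:385],None,fx=5,fy=5,interpolation=2)
a=cv2.resize(a,(540,570))[:425+145];o=np.zeros((570,800,3),np.uint8);o[:,:400]=cv2.resize(im[145:240,430:520],(400,422))[0:1].mean()*0
o[:,:]=0;A=cv2.resize(im[120:215,310:390],(400,475),interpolation=2);B=cv2.resize(im[148:248,430:514],(399,475),interpolation=2)
o[:475,:400]=A;o[:475,401:]=B;cv2.imwrite("pics/crop1.png",o[:475])
```

```text
lid c [ 0.483 -0.331] sizes 0.1507242164547198 0.19169194635557926 yaw -85.37066716896686
tray c [0.49  0.267] sizes 0.11132437972323095 0.11013121145770559 yaw -87.91701377982663
bar c [ 0.476 -0.321] sizes 0.0 0.0022848955650629356 yaw 0.0
(183, 366) [ 0.516 -0.064  0.115]
(187, 337) [ 0.518 -0.006  0.045]
(153, 336) [ 0.597 -0.006  0.045]
(152, 361) [ 0.597 -0.064  0.045]
```

View pics/crop1.png

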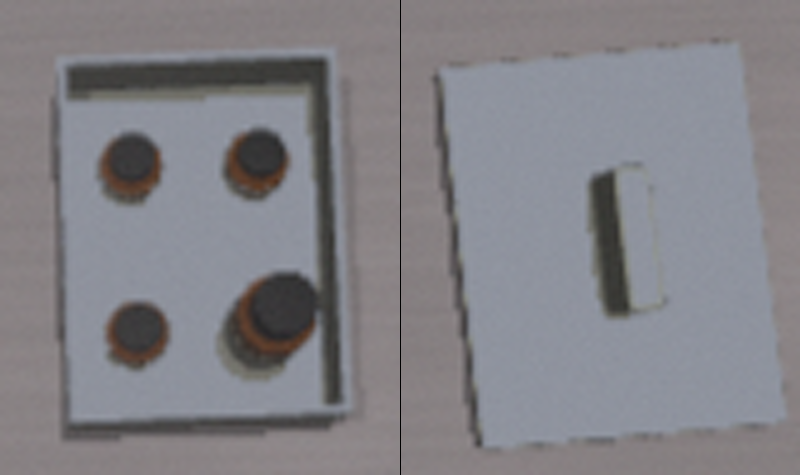

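The left crop shows the tall bottle's cap at the lower right of the box, at about col 366.8, row 181 in the full picture. The right crop shows the big lid with its bar top at about col 480.3, row 198. The yaws are a few degrees.

Run:
```python
from h import *
np.set_printoptions(precision=4,suppress=True)
p=lambda x,y,z:ray("top",120+y/5,310+x/5,z)
print("cap",p(284,305,.115))
b=[p(131,158,.045),p(260,152,.045),p(139,328,.045)];print(np.array(b));print("boxc from bottles",(b[1]+b[2])/2)
r=np.array([p(57,52,.06),p(335,47,.06),p(350,412,.06),p(70,425,.06)]);print(r,r.mean(0))
print("yaw box",np.degrees(np.arctan2(*(r[0]-r[3])[[1,0]])),np.degrees(np.arctan2(*(r[1]-r[2])[[1,0]])),np.degrees(np.arctan2(*(b[0]-b[2])[[1,0]])))
print("bar",ray("top",198.1,480.3,.05))
from scipy.spatial.transform import Rotation as R
q=manip.observe()["ee_rot"];print(R.from_quat(np.array(q)[[1,2,3,0]]).as_matrix())
```

```text
cap [ 0.5206 -0.0664  0.115 ]
[[ 0.6    -0.0068  0.045 ]
 [ 0.6009 -0.0665  0.045 ]
 [ 0.5207 -0.0078  0.045 ]]
boxc from bottles [ 0.5608 -0.0372  0.045 ]
[[ 0.6471  0.0261  0.06  ]
 [ 0.6454 -0.101   0.06  ]
 [ 0.478  -0.1008  0.06  ]
 [ 0.476   0.0255  0.06  ]] [ 0.5616 -0.0375  0.06  ]
yaw box 0.20035767858690784 -0.05015067197306509 0.7377006200834616
bar [ 0.4816 -0.3309  0.05  ]
[[ 0.9018  0.4321 -0.0001]
 [ 0.4321 -0.9018  0.0001]
 [-0.     -0.0001 -1.    ]]
```

Request:
send_rows(steps="1 44.1 -31.5 0 0 0 25.6;1 44.1 -31.5 0 0 0 25.6;1 44.1 -31.5 0 0 0 25.6;1 44.1 -31.5 0 0 0 25.6;1 44.1 -31.5 0 0 0 25.6;1 44.1 -31.5 0 0 0 25.6;1 44.1 -31.5 0 0 0 25.6;1 44.1 -31.5 0 0 0 25.6")

```text
time: 1.3
ee_pos: [0.452, -0.191, 0.2506]
ee_rot: [0.0, 1.0, -0.0, 0.0]
contact_force: [0.2, -1.7, -0.4]
finger_gap: 1.0
```

```bash
cat >> h.py <<'E'
from scipy.spatial.transform import Rotation as Rot
def go(x,y,z,yaw=0):
    s=manip.observe();R=Rot.from_quat(np.array(s["ee_rot"])[[1,2,3,0]])
    a=np.radians(yaw);T=Rot.from_matrix(np.array([[np.cos(a),np.sin(a),0],[np.sin(a),-np.cos(a),0],[0,0,-1]]))
    p=np.array(s["ee_pos"]);m=R.as_matrix()
    print("t",s["time"],"pos",p.round(4),"F",np.round(s["contact_force"],1),"gap",round(s["finger_gap"],3))
    print("  shift cm",(m.T@(np.array([x,y,z])-p)*100).round(2),"turn",np.degrees((R.inv()*T).as_rotvec()).round(1),"yaw",np.degrees(np.arctan2(m[1,0],m[0,0])).round(1))
E
python3 -c "
from h import *
go(.5206,-.067,.20,0)"
```

```text
t 1.3 pos [ 0.452  -0.191   0.2506] F [ 0.2 -1.7 -0.4] gap 1.0
  shift cm [  6.86 -12.41   5.06] turn [ 0. -0. -0.] yaw -0.0
```

Request:
send_rows(steps="1 6.9 -12.4 5 0 0 0;1 6.9 -12.4 5 0 0 0;1 6.9 -12.4 5 0 0 0;1 6.9 -12.4 5 0 0 0;1 6.9 -12.4 5 0 0 0;1 6.9 -12.4 5 0 0 0")

```text
time: 1.9
ee_pos: [0.5209, -0.0679, 0.201]
ee_rot: [0.0, 1.0, -0.0, 0.0]
contact_force: [-0.1, 0.0, -0.2]
finger_gap: 1.003
```

Run:
```python
from h import *
a=manip.read_camera("top");b=manip.read_camera("scene")
go(.5206,-.067,.108,0)
e=manip.observe()["ee_pos"]
for n,p in(("tcp",e),("cap",(.5206,-.067,.115)),("foot",(.5206,-.067,.005))): print(n,proj("scene",p).round(),proj("top",p).round())
A=cv2.resize(a[130:225,310:400],(400,422),interpolation=2);B=cv2.resize(b[150:290,260:390],(392,422),interpolation=2)
cv2.imwrite("pics/crop2.png",np.hstack([A,B]))
```

```text
t 2.0 pos [ 0.5209 -0.0685  0.2012] F [0.3 0.3 0.4] gap 0.998
  shift cm [-0.04 -0.15  9.32] turn [ 0.1 -0.1 -0.1] yaw -0.1
tcp [303. 182.] [373. 175.]
cap [305. 217.] [367. 181.]
foot [308. 255.] [362. 187.]
```

View pics/crop2.png

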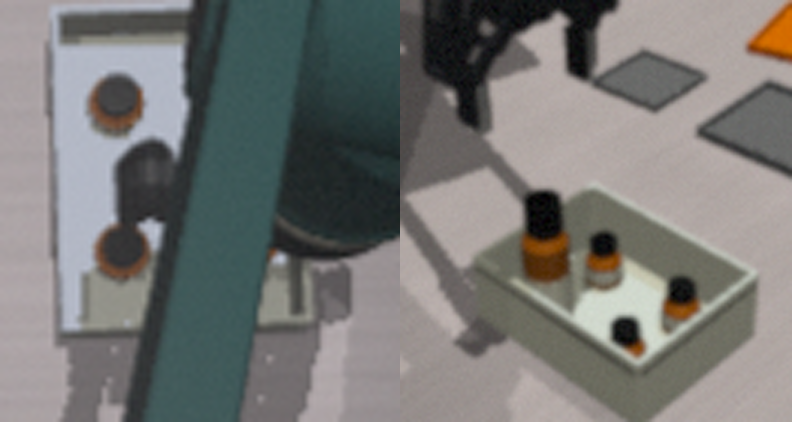

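The crop shows the open fingers directly above the bottle, and the cap in the scene view at about (col 307, row 216), which agrees within about 3 mm. I'll go down and grip.

Request:
send_rows(steps="1 0 -0.2 4 0 0 0;1 0 -0.2 7 0 0 0;1 0 -0.2 9.3 0 0 0;1 0 -0.2 9.3 0 0 0;0.6 0 -0.2 9.3 0 0 0;0.4 0 -0.2 9.3 0 0 0;0.2 0 -0.2 9.3 0 0 0;0.2 0 -0.2 9.3 0 0 0")

```text
time: 2.8
ee_pos: [0.5218, -0.0668, 0.1094]
ee_rot: [0.001, 1.0, -0.001, 0.002]
contact_force: [-0.0, -0.6, -0.7]
finger_gap: 0.328
```

Request:
send_rows(steps="0 0 0 0 0 0 0;0 0 0 0 0 0 0;0 0 0 0 0 0 0;0 0 0 0 0 0 0;0 0 0 0 0 0 0;0 0 0 0 0 0 0")

```text
time: 3.4
ee_pos: [0.522, -0.0668, 0.1096]
ee_rot: [0.001, 1.0, -0.001, 0.002]
contact_force: [-0.7, 1.3, 4.6]
finger_gap: 0.309
```

Request:
send_rows(steps="0 0 0 -1 0 0 0;0 0 0 -3 0 0 0;0 0 0 -5 0 0 0;0 0 0 -7 0 0 0;0 0 0 -9 0 0 0;0 0 0 -10.5 0 0 0;0 0 0 -10.5 0 0 0;0 0 0 -10.5 0 0 0")

```text
time: 4.2
ee_pos: [0.5214, -0.0666, 0.2145]
ee_rot: [0.001, 1.0, -0.001, 0.002]
contact_force: [0.5, -0.1, -1.5]
finger_gap: 0.304
```

```bash
python3 -c "
from h import *
a=manip.read_camera('scene');cv2.imwrite('pics/crop3.png',cv2.resize(a[120:300,230:430],None,fx=2.5,fy=2.5))
go(.49,.27,.215,0)"
```

```text
t 4.25 pos [ 0.5209 -0.0665  0.2139] F [-0.3  0.1 -1.8] gap 0.311
  shift cm [ -3.16 -33.64  -0.16] turn [ 0.1 -0.2 -0.1] yaw -0.1
```

View pics/crop3.png

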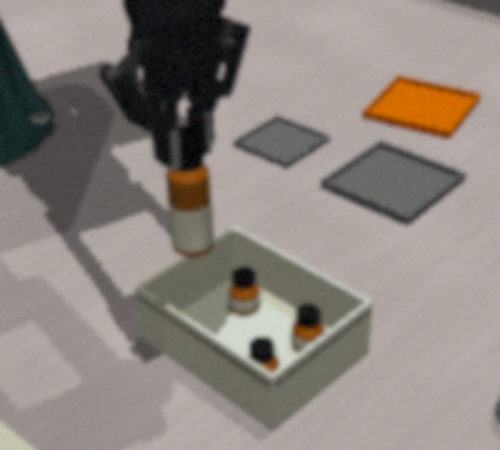

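The bottle hangs upright at about (190, 210) in the crop, clear of the box. Next is the large grey tray.

Request:
send_rows(steps="0 -0.2 -2 0 0 0 0;0 -0.6 -6 0 0 0 0;0 -1 -11 0 0 0 0;0 -1.5 -16 0 0 0 0;0 -2 -21 0 0 0 0;0 -2.4 -26 0 0 0 0;0 -2.8 -30 0 0 0 0;0 -3.1 -32.5 0 0 0 0")

```text
time: 5.05
ee_pos: [0.4891, 0.2613, 0.2121]
ee_rot: [0.001, 1.0, -0.0, 0.0]
contact_force: [-0.2, -0.9, -0.8]
finger_gap: 0.309
```

```bash
python3 -c "
from h import *
b=manip.read_camera('top')
for n in ('top','scene'):
    if n=='scene': manip.read_camera(n)
    for d in manip.landmark_of('tray',n)[:3]: print(n,d,ray(n,*d['point'],0))
go(.49,.27,.13,0)"
```

```text
top {'point': [203.6, 221.0], 'score': 0.58} [0.49099358 0.27234741 0.        ]
top {'point': [270.9, 230.7], 'score': 0.57} [0.32995091 0.2511718  0.        ]
scene {'point': [179.5, 343.3], 'score': 0.93} [0.34208049 0.24888742 0.        ]
scene {'point': [164.4, 397.2], 'score': 0.92} [0.40758926 0.4425478  0.        ]
t 5.25 pos [0.4896 0.2585 0.2122] F [ 1.  -0.5 -2.4] gap 0.306
  shift cm [ 0.03 -1.17  8.21] turn [ 0.1 -0.  -0. ] yaw -0.0
```

Request:
send_rows(steps="0 0 -1.2 2 0 0 0;0 0 -1.2 5 0 0 0;0 0 -1.2 8 0 0 0;0 0 -1.2 9 0 0 0;0 0 -1.2 9.7 0 0 0;0 0 -1.2 10 0 0 0;0 0 -1.2 10.2 0 0 0;0 0 -1.2 10.2 0 0 0")

```text
time: 6.05
ee_pos: [0.4904, 0.2704, 0.1109]
ee_rot: [0.001, 1.0, -0.0, 0.001]
contact_force: [0.4, -0.3, -2.0]
finger_gap: 0.305
```

```bash
python3 -c "
from h import *
go(.49,.27,.1085,0)"
```

```text
t 6.05 pos [0.4904 0.2704 0.1109] F [ 0.4 -0.3 -2. ] gap 0.305
  shift cm [-0.04  0.04  0.24] turn [ 0.1 -0.1 -0. ] yaw -0.0
```

Request:
send_rows(steps="0 0 0 0.1 0 0 0;0 0 0 0.2 0 0 0;0 0 0 0.3 0 0 0;0 0 0 0.3 0 0 0")

```text
time: 6.45
ee_pos: [0.4909, 0.2707, 0.1086]
ee_rot: [0.001, 1.0, -0.0, 0.002]
contact_force: [-1.4, -0.5, 4.5]
finger_gap: 0.308
```

The foot is in contact: the force went from -2 N to +4.5 N. Releasing slowly.

Request:
send_rows(steps="0.35 0 0 0 0 0 0;0.4 0 0 0 0 0 0;0.5 0 0 0 0 0 0;0.7 0 0 0 0 0 0;0.9 0 0 0 0 0 0;1 0 0 0 0 0 0;1 0 0 0 0 0 0;1 0 0 0 0 0 0")

```text
time: 7.25
ee_pos: [0.4909, 0.2707, 0.1086]
ee_rot: [0.001, 1.0, -0.0, 0.002]
contact_force: [-1.3, -0.9, -0.4]
finger_gap: 1.0
```

Request:
send_rows(steps="1 0 0 -2 0 0 0;1 0 0 -5 0 0 0;1 0 0 -9 0 0 0;1 0 0 -13 0 0 0;1 0 -0 -14 0 0 0;1 0 0 -14 0 0 0;1 0 0 -14 0 0 0")

```text
time: 7.95
ee_pos: [0.4897, 0.2706, 0.2475]
ee_rot: [0.001, 1.0, -0.0, 0.001]
contact_force: [0.1, 0.5, 0.1]
finger_gap: 1.001
```

```bash
python3 -c "
from h import *
a=manip.read_camera('scene');cv2.imwrite('pics/crop4.png',cv2.resize(a[90:260,270:470],None,fx=2.5,fy=2.5))
go(.482,-.331,.20,4.5)"
```

```text
t 8.0 pos [0.4893 0.2704 0.2469] F [-0.4  0.3 -0. ] gap 1.0
  shift cm [-0.7  60.13  4.85] turn [ 0.2 -0.  -4.5] yaw -0.0
```

View pics/crop4.png

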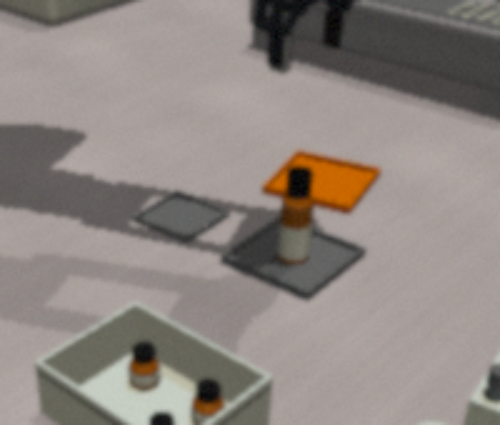

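The bottle stands upright in the large grey tray at about (295, 215) in the crop. Now the lid.

Request:
send_rows(steps="1 -0.7 60 0 0 0 -4.5;1 -0.7 60 0 0 0 -4.5;1 -0.7 60 0 0 0 -4.5;1 -0.7 60 0 0 0 -4.5;1 -0.7 60 0 0 0 -4.5;1 -0.7 60 0 0 0 -4.5;1 -0.7 60 0 0 0 -4.5;1 -0.7 60 0 0 0 -4.5")

```text
time: 8.8
ee_pos: [0.4833, -0.1306, 0.2466]
ee_rot: [0.001, 0.999, 0.039, -0.001]
contact_force: [1.4, -0.2, 0.0]
finger_gap: 1.001
```

```bash
python3 -c "
from h import *
go(.482,-.331,.14,4.5)"
```

```text
t 8.8 pos [ 0.4833 -0.1306  0.2466] F [ 1.4 -0.2  0. ] gap 1.001
  shift cm [-1.66 19.96 10.68] turn [ 0.1  0.2 -0. ] yaw 4.5
```

Request:
send_rows(steps="1 -0.4 5 0 0 0 0;1 -0.8 10 2 0 0 0;1 -1.2 15 4 0 0 0;1 -1.7 20 7 0 0 0;1 -1.7 20 10 0 0 0;1 -1.7 20 10.7 0 0 0;1 -1.7 20 10.7 0 0 0;1 -1.7 20 10.7 0 0 0")

```text
time: 9.6
ee_pos: [0.4816, -0.3302, 0.1399]
ee_rot: [-0.0, 0.999, 0.039, -0.002]
contact_force: [0.9, 0.2, 0.5]
finger_gap: 0.997
```

Run:
```python
from h import *
for c in("scene","top"):
    a=manip.read_camera(c)
    for d in manip.landmark_of("lid_grip",c)[:2]: print(c,d,ray(c,*d["point"],.038))
    for z in(.05,): print(c,[proj(c,np.array([.482,-.331,z])+np.array([np.cos(.08)*s*.035-np.sin(.08)*t*.009,np.sin(.08)*s*.035+np.cos(.08)*t*.009,0])).round(1) for s,t in((1,1),(1,-1),(-1,-1),(-1,1))])
    if c=="scene": cv2.imwrite("pics/crop5.png",cv2.resize(a[200:370,110:310],None,fx=3,fy=3,interpolation=2))
go(.482,-.331,.038,4.5)
```

```text
scene [array([205.1, 303.5]), array([196.6, 309.7]), array([175.7, 291.3]), array([184.1, 285.8])]
top {'point': [197.4, 478.0], 'score': 0.57} [ 0.48427982 -0.33043168  0.038     ]
top [array([474.3, 183.2]), array([482.1, 182.3]), array([486.5, 212.8]), array([478.6, 213.6])]
t 9.8 pos [ 0.4826 -0.331   0.1414] F [ 0.3 -0.1  0.1] gap 1.003
  shift cm [-0.05 -0.04 10.34] turn [0.2 0.1 0. ] yaw 4.5
```

View pics/crop5.png

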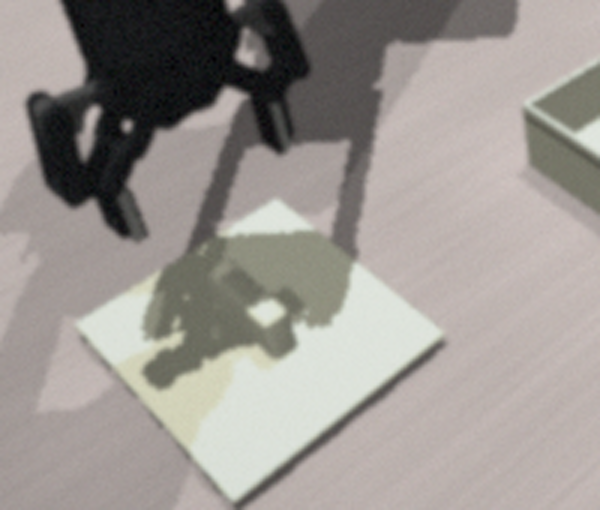

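The fingers straddle the bar, which is at about (255, 300) in the crop. I'll go down to z = 0.040 and grip.

Request:
send_rows(steps="1 0 0 3 0 0 0;1 0 0 6 0 0 0;1 0 0 8.5 0 0 0;1 0 0 10.1 0 0 0;1 0 0 10.1 0 0 0;0.6 0 0 10.1 0 0 0;0.3 0 0 10.1 0 0 0;0.1 0 0 10.1 0 0 0")

```text
time: 10.6
ee_pos: [0.4834, -0.3319, 0.0418]
ee_rot: [0.002, 0.999, 0.04, 0.0]
contact_force: [-1.4, -0.9, 1.1]
finger_gap: 0.514
```

Request:
send_rows(steps="0 0 0 0 0 0 0;0 0 0 0 0 0 0;0 0 0 0 0 0 0;0 0 0 0 0 0 0;0 0 0 0 0 0 0;0 0 0 0 0 0 0")

```text
time: 11.2
ee_pos: [0.484, -0.3323, 0.0429]
ee_rot: [0.003, 0.999, 0.04, 0.001]
contact_force: [-0.1, 0.4, 7.4]
finger_gap: 0.198
```

```bash
python3 -c "
from h import *
go(.482,-.331,.18,4.5)"
```

```text
t 11.2 pos [ 0.484  -0.3323  0.0429] F [-0.1  0.4  7.4] gap 0.198
  shift cm [ -0.16  -0.07 -13.71] turn [ 0.3 -0.1  0. ] yaw 4.6
```

Request:
send_rows(steps="0 0 0 -1 0 0 0;0 0 0 -3 0 0 0;0 0 0 -6 0 0 0;0 0 0 -9 0 0 0;0 0 0 -11 0 0 0;0 0 0 -12 0 0 2;0 0 0 -12 0 0 4.3;0 0 0 -12 0 0 4.3")

```text
time: 12.0
ee_pos: [0.4836, -0.3317, 0.1639]
ee_rot: [0.003, 1.0, 0.002, 0.002]
contact_force: [0.2, -0.0, -2.5]
finger_gap: 0.198
```

Run:
```python
from h import *
for c in ("scene","top"):
    a=manip.read_camera(c)
    if c=="scene": B=a[170:340,110:290]
    else: A=a[140:270,420:560]
cv2.imwrite("pics/crop6.png",np.hstack([cv2.resize(B,(400,378)),cv2.resize(A,(400,378))]))
go(.563,-.0385,.163,.3)
```

```text
t 12.1 pos [ 0.4833 -0.3314  0.163 ] F [-0.4 -0.2 -3.3] gap 0.196
  shift cm [  8.13 -29.25  -0.13] turn [ 0.3 -0.1  0. ] yaw 0.3
```

View pics/crop6.png

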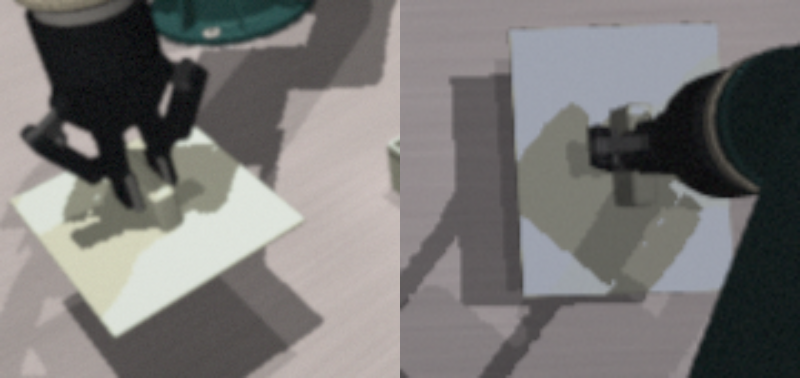

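The lid is held and looks level. Its corners in the top crop are about (511, 28), (717, 25), (728, 290) and (523, 298). I'll measure the lid's offset in the grip.

Run:
```python
from h import *
P=[(511,28),(717,25),(728,290),(523,298)]
for z in(.13,.134):
    r=np.array([ray("top",140+y*130/378,420+(x-400)*.35,z) for x,y in P]);print(z,r.mean(0).round(4),np.linalg.norm(r[0]-r[3]).round(3),np.linalg.norm(r[0]-r[1]).round(3),"yaw",[np.degrees(np.arctan2(d[1],d[0])).round(1) for d in(r[0]-r[3],r[1]-r[2])])
go(.563,-.0385,.163,.3)
```

```text
0.13 [ 0.4817 -0.3339  0.13  ] 0.194 0.151 yaw [np.float64(-0.7), np.float64(-1.6)]
0.134 [ 0.4813 -0.3322  0.134 ] 0.193 0.15 yaw [np.float64(-0.7), np.float64(-1.6)]
t 12.1 pos [ 0.4833 -0.3314  0.163 ] F [-0.4 -0.2 -3.3] gap 0.196
  shift cm [  8.13 -29.25  -0.13] turn [ 0.3 -0.1  0. ] yaw 0.3
```

Request:
send_rows(steps="0 0.5 -2 -0.5 0 0 0;0 1.5 -6 -1 0 0 0;0 2.8 -10 -1 0 0 0;0 4 -14 -1 0 0 0;0 5.3 -18 -1 0 0 0;0 6.5 -22 -1 0 0 0;0 7.5 -26 -1 0 0 0;0 8.1 -29 -1 0 0 0")

```text
time: 12.9
ee_pos: [0.5629, -0.0384, 0.1713]
ee_rot: [0.002, 1.0, 0.004, 0.001]
contact_force: [0.4, -0.5, -1.4]
finger_gap: 0.196
```

Request:
send_rows(steps="0 0 -0.3 0 0 0 0;0 0 -0.3 0 0 0 0;0 0 -0.3 0 0 0 0")

```text
time: 13.2
ee_pos: [0.5625, -0.0362, 0.171]
ee_rot: [0.002, 1.0, 0.004, 0.0]
contact_force: [0.6, 0.4, -2.0]
finger_gap: 0.203
```

Run:
```python
from h import *
b=manip.read_camera("top");a=manip.read_camera("scene")
go(.563,-.0385,.11,.3)
cv2.imwrite("pics/crop7.png",np.hstack([cv2.resize(a[140:310,220:420],(400,340)),cv2.resize(b[100:230,300:453],(400,340))]))
```

```text
t 13.3 pos [ 0.5626 -0.0367  0.1712] F [ 0.1 -0.6 -2. ] gap 0.201
  shift cm [0.03 0.15 6.12] turn [ 0.3 -0.1  0.1] yaw 0.4
```

View pics/crop7.png

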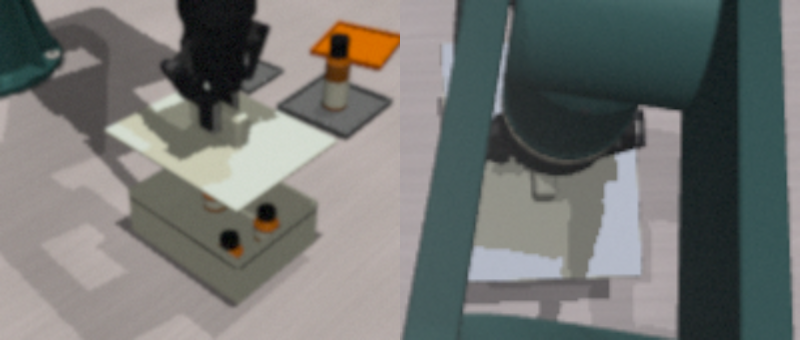

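The lid is above the box and roughly aligned (±12 mm of play). Lowering: contact is expected at TCP z ≈ 0.093.

Request:
send_rows(steps="0 0 0.1 1.5 0 0 0;0 0 0.1 3.5 0 0 0;0 0 0.1 5 0 0 0;0 0 0.1 6 0 0 0;0 0 0.1 6.8 0 0 0;0 0 0.1 7.2 0 0 0;0 0 0.1 7.5 0 0 0;0 0 0.1 7.5 0 0 0")

```text
time: 14.1
ee_pos: [0.5628, -0.0381, 0.0962]
ee_rot: [0.002, 1.0, 0.003, 0.001]
contact_force: [-0.5, 0.7, -2.2]
finger_gap: 0.198
```

Request:
send_rows(steps="0 0 0 0.1 0 0 0;0 0 0 0.2 0 0 0;0 0 0 0.3 0 0 0;0 0 0 0.3 0 0 0")

```text
time: 14.5
ee_pos: [0.5628, -0.0381, 0.0933]
ee_rot: [0.002, 1.0, 0.003, 0.001]
contact_force: [0.5, 0.3, -0.8]
finger_gap: 0.197
```

Request:
send_rows(steps="0 0 0 0.1 0 0 0;0 0 0 0.2 0 0 0;0 0 0 0.2 0 0 0;0 0 0 0.2 0 0 0")

```text
time: 14.9
ee_pos: [0.5629, -0.0381, 0.0929]
ee_rot: [0.002, 1.0, 0.003, 0.001]
contact_force: [-4.6, 0.4, 15.1]
finger_gap: 0.199
```

Run:
```python
from h import *
a=manip.read_camera("scene")
cv2.imwrite("pics/crop8.png",cv2.resize(a[170:310,240:420],(720,560),interpolation=2))
go(.563,-.0385,.09,.3)
```

```text
t 14.95 pos [ 0.5629 -0.0382  0.0929] F [-5.1 -0.3 12.6] gap 0.202
  shift cm [0.01 0.03 0.29] turn [ 0.3 -0.1  0.1] yaw 0.4
```

View pics/crop8.png

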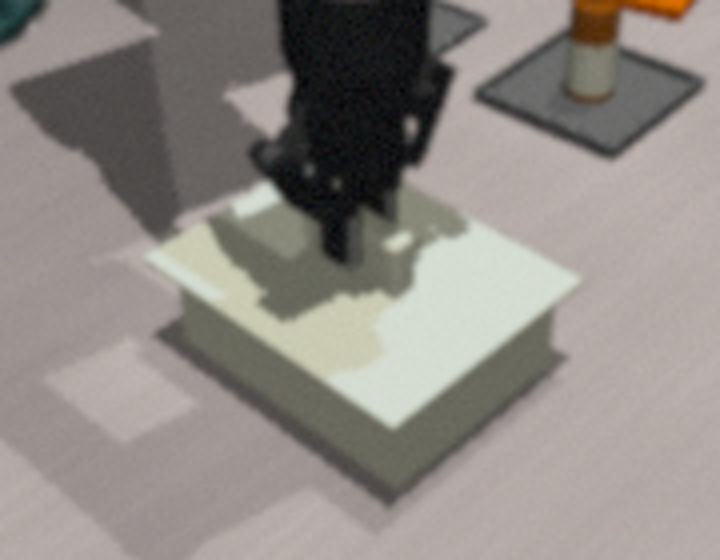

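The lid sits level on the rim, and contact came exactly at the predicted 0.0929. Releasing and retreating.

Request:
send_rows(steps="0.25 0 0 0 0 0 0;0.35 0 0 0 0 0 0;0.5 0 0 0 0 0 0;0.7 0 0 0 0 0 0;0.9 0 0 0 0 0 0;1 0 0 0 0 0 0;1 0 0 0 0 0 0;1 0 0 0 0 0 0")

```text
time: 15.75
ee_pos: [0.5628, -0.0381, 0.0928]
ee_rot: [0.002, 1.0, 0.003, 0.001]
contact_force: [0.1, -0.2, 0.3]
finger_gap: 0.997
```

Request:
send_rows(steps="1 0 0 -2 0 0 0;1 0 0 -5 0 0 0;1 0 0 -9 0 0 0;1 0 0 -13 0 0 0;1 -2 8 -15 0 0 0;1 -5 13 -15 0 0 0;1 -8 18 -15 0 0 0;1 -11 23 -15 0 0 0")

```text
time: 16.55
ee_pos: [0.4819, -0.2192, 0.2432]
ee_rot: [0.003, 1.0, 0.004, 0.002]
contact_force: [1.1, -0.7, 0.0]
finger_gap: 1.002
```

Request:
send_rows(steps="1 -1 4 0 0 0 0;1 -2 8 0 0 0 0;1 -2 12 0 0 0 0;1 -2 12 0 0 0 0;1 -2 12 0 0 0 0;1 -2 12 0 0 0 0")

```text
time: 17.15
ee_pos: [0.4625, -0.3381, 0.2436]
ee_rot: [0.002, 1.0, 0.004, 0.001]
contact_force: [1.1, 0.9, 0.5]
finger_gap: 1.004
```

Run:
```python
from h import *
b=manip.read_camera("top");a=manip.read_camera("scene")
go(.563,-.0385,.09,.3)
# expected corners of seated lid plate top
for c in("scene","top"): print(c,[proj(c,(.561+s*.096,-.0381+t*.076,.064)).round(1).tolist() for s,t in((1,1),(1,-1),(-1,-1),(-1,1))])
cv2.imwrite("pics/crop9.png",np.hstack([cv2.resize(a[140:290,260:440],(480,400),interpolation=2),cv2.resize(b[110:235,200:410],(320,190*1),interpolation=2)[:0].reshape(0,320,3) if 0 else cv2.copyMakeBorder(cv2.resize(b[110:235,200:410],(320,190)),0,210,0,0,0)]))
```

```text
t 17.25 pos [ 0.4627 -0.3378  0.2437] F [0.1 0.1 0.1] gap 1.001
  shift cm [ 10.24 -29.93  15.25] turn [ 0.3 -0.1  0.2] yaw 0.5
scene [[385.0, 239.8], [337.0, 277.0], [274.4, 234.2], [322.6, 205.9]]
top [[316.1, 125.9], [382.8, 123.8], [386.4, 207.9], [318.7, 209.9]]
```

View pics/crop9.png

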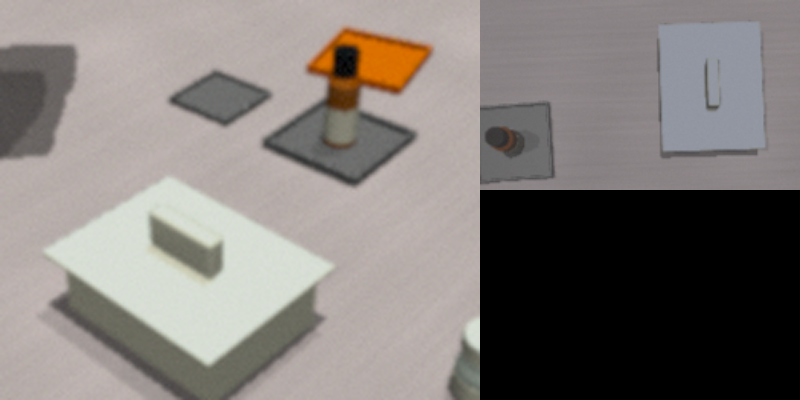

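The lid's corners in the scene crop match the projected corners of a fully seated lid within about 2 px: right (385, 240), bottom (339, 277), left (276, 234), top (323, 207). The bottle is upright in the grey tray. Handing in.

```bash
python3 -c "
from station import manip
manip.close_job()"
```

```text
the job is handed in; nothing more can be done
```

The tall bottle now stands upright in the larger grey tray, and the big lid is on the box with the gripper let go and clear. I took the bottle out by its cap first, then gripped the lid by its bar and lowered it on. The robot clock read about 17 s at my last check, against the 64 s limit.

- **Lid seating:** contact came at the predicted height (TCP z 0.0929 m), pressing with about 15 N. After release, all four plate corners matched a flat, fully seated lid within about 2 px in the scene picture.
- **Bottle:** the last pictures show it upright inside the tray. The foot contact at placing was light, about 4.5 N.
- **Disagreements:** the top-camera network put the box centre about 7 mm away from my estimate in y. I used the edges and short bottles in the picture instead. The scene camera's network missed the right tray once while the bottle was above it, so I kept the top camera's position.

No check failed.

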